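# Start the bench dust extraction with two click keys

## Robot

A 6-joint arm with a two-finger parallel gripper is mounted at the origin on the work surface. World frame = base frame: x ahead of the robot, y to its left, z up, the work surface at z = 0. Lengths are in mm, angles in rad, forces in N, time in s.
With the tool pointing down it reaches from about 300 to 775 mm from the base axis. Payload 14.6 kg.
Tool frame: the origin (TCP) lies at the very end of the fingers, on their centre line; the grasp point (between the pads) lies 19 mm behind it; z points along the fingers, y is the line along which they close (so a half turn about z gives the same grasp; the last joint's range is limited). The gripper opens to 94 mm and grips with 3 to 60 N. Pads are 16 mm wide; open, the fingers measure 119 mm over their backs; the gripper's body (75 mm by 177 mm) begins 78 mm behind the grasp point.
Start: joints at [-1.371, 0.3, 1.521, -0, 1.321, -0.067], TCP at [144.999, -530.532, 177.246] pointing down, gripper open.
Joint ranges: [-3.03, 3.03], [-0.79, 2.21], [0.23, 2.52], [-1.04, 4.18], [0, 3.07], [-2.55, 2.55]. Speed limits (rad/s): [2.22, 2.22, 2.57, 3.14, 3.14, 3.14].

## Interface

Orientations are given as [roll, pitch, yaw] about the fixed x, y, z axes, in that order (R = Rz(yaw) Ry(pitch) Rx(roll)).
In Python, from cell import manip, camera, get_calibration gives the robot as it stands. The module is installed in compiled form; this text tells all that it offers.
- The arm moves only by the tool jog_arm, never from a script. Its argument "plan" is one flat list of numbers, 6 for each row, row after row: the shift along the world's x, y, z in m, then the turn, a rotation vector about the world's x, y, z in degrees. A call has 1 to 20 rows; each row is the pose to reach, as a shift and turn from the pose commanded when the call began; what a row does not reach only later rows make up. A row lasts 1/10 s, in which the tool goes at most 50 mm and 8.59 degrees, less where a joint would pass 70% of its speed; a pose out of reach is approached as far as the arm can. A call with a gripper value outside its range is refused whole. "claw" is the finger opening in m, from 0 to 0.094, set as the call begins (left out, the last holds). The fingers move at their own pace and stop on an object; "force" is the grip in N (left out, the last holds). Time passes only in rows, so rows that repeat a pose let the fingers close. It gives the time, the measured TCP pose, the force, the opening and the grip force at its end, in the units of the state.
- manip.read_state(): the state, without advancing time (a new reading comes with each control period).
- camera(name): name is "scene" or "top"; returns (picture, depth): 420x560x3 uint8, red, green, blue; 420x560 float32, mm along the optical axis (not along the pixel's ray), 0 where there is no reading.
- get_calibration(name): a dict with "fx", "fy", "cx", "cy" (pixels), "k1" (the pictures are not rectified: a ray, as slopes to the right and down, at radius r is drawn at 1 + k1 r^2 times it, then the intrinsics apply), "origin" and "attitude" of the camera in the world. Camera axes: x right, y down, z forward; pixel columns grow to the right and rows downward; lengths in mm; the calibration is good to about 2 mm. A picture is of the moment at which its call begins. get_calibration takes no time and is no camera call.
- manip.sign_off(): hands the job in; it is judged then, once.
The state is a dict: "clock": time; "joints": joint angles; "qd": joint speeds; "effort": joint torques, N m; "eef_pos": TCP position; "eef_rot": TCP orientation; "wrist_force": force on the tool from outside, world axes, zero at the start; "moment": the same for the moment, N m; "finger_gap": finger opening in mm; "finger_force": force on a finger pad.
Only numpy, scipy, OpenCV 4.12 (cv2) and the standard library are available. Lean on these libraries where they do the work, as an engineer would, in place of code of your own. Each camera call takes 0.05 s, during which the arm holds its last target. There are 200 camera calls.

## Task

Before carving, get the dust extraction going from the control box on the bench: press the yellow dome key (opens the dust gate) just until it clicks and let it come back up, then do the same with the green dome key (starts the extractor). Stop each press at the click instead of driving the key down to its stop, and do not press the red key.

Things in the scene. Friction and masses are not known exactly. Their poses are not given: they have to be found in the camera images.
- yellow_top (a point): Centre of the top of the yellow dome key (dust gate): round rubber button 42 mm across, flat over the middle 34 mm, top 22 mm above the box lid and 77 mm above the bench when up, in a 54 mm aluminium collar 6 mm high that is never in the way. It springs up by itself. The point moves down with the key; z is up. Clicked from 3.5 mm down; too far from 8 mm.
- green_top (a point): The same point of the green dome key (extractor start), same make and size. Pressed straight down each key resists with a force that climbs to about 7.5 N at 3.1 mm, then gives way (the click): about 6 N at 3.7 mm, 2.5 N at 5.2 mm. Then it hardens again: 4 N at 6.2 mm, 7.5 N at 8 mm, 11 N at its stop at 10 mm. Clicked from 3.5 mm down; too far from 8 mm.
- red_top (a point): The same point of the red dome key (stop), same make and size. It is to be left alone (2 mm down counts as pressed).
- control_box: Dark steel box with a grey lid, 120 (x) x 310 (y) x 55 mm high, fixed to the bench; origin at the centre of its underside. The three keys stand in one row along its y axis, at -90, 0 and +90 mm, in any order. Loose bench tools lie round it, at least 30 mm clear and no higher than the keys.

How it is judged (in metres and radians):
On the way, in this order (a step that is already met when the one before it is completed fails the run):
1. the yellow key is pressed past its click (3.5 mm) while the green one is up (distance of yellow_top from where it was at the start of the episode above 0.0035 m and distance of green_top from where it was at the start of the episode below 0.0015 m).
2. the yellow key is let up again (distance of yellow_top from where it was at the start of the episode below 0.0015 m).
3. the green key is pressed past its click (3.5 mm) while the yellow one is up (distance of green_top from where it was at the start of the episode above 0.0035 m and distance of yellow_top from where it was at the start of the episode below 0.0015 m).
At the end, for the whole second after the job is handed in: the yellow key and then the green key have been clicked, and all three keys are up again (within 1.5 mm) (distance of each of yellow_top, green_top, red_top from where it was at the start of the episode below 0.0015 m); the robot touches nothing.
It fails at once if the yellow key is pressed beyond 8 mm, far past its click (distance of yellow_top from where it was at the start of the episode above 0.008 m).
It fails at once if the green key is pressed beyond 8 mm, far past its click (distance of green_top from where it was at the start of the episode above 0.008 m).
It fails at once if the red key is pressed (2 mm or more) (distance of red_top from where it was at the start of the episode above 0.002 m).
It also fails if it takes over 58 s, if anything falls off the work surface, if the arm or the gripper's body presses on something with over 40 N, if the wrist force passes 120 N, or if a joint passes its speed limit or range.

## Working session

There is one attempt and no reset: what is moved stays moved. The work goes in short steps, Python scripts to look and compute and a tool call to move; the robot and the scene stay as the last step left them, time stands still between calls to the robot, and variables do not carry over. Pictures are saved under pics/ and viewed, at most 10 in all, crops included, and the job is handed in when it is done.

Besides the shell and the picture viewer there is one more tool, called as a command line: name --argument value ..., lists and objects as JSON in quotes. jog_arm: Moves the arm, as the interface text tells. Its arguments: {"type":"object","properties":{"plan":{"type":"array"},"claw":{"type":"number"},"force":{"type":"number"}},"required":["plan"]}

```bash
mkdir -p pics
cat > h.py <<'E'
import numpy as np,cv2
from cell import manip,camera,get_calibration
def cal(n):
    return get_calibration(n)
E
python3 - <<'E'
from h import *
for n in("scene","top"):
    p,d=camera(n); cv2.imwrite(f"pics/{n}0.png",p[...,::-1]); np.savez(f"{n}0.npz",p=p,d=d); print(n,cal(n))
print(manip.read_state())
E
```

```text
scene {'fx': 434.11635848093715, 'fy': 434.11635848093715, 'cx': 276.6162853381615, 'cy': 207.06871084450347, 'k1': -0.04444030920769752, 'origin': array([946.45941788, 246.89026276, 561.92551273]), 'attitude': array([-2.36850285,  0.01271805,  2.07969607])}
top {'fx': 420.0141156738302, 'fy': 420.0141156738302, 'cx': 277.4032038017713, 'cy': 208.06854046269217, 'k1': 0.041844500981029056, 'origin': array([517.00417979,  47.27287383, 727.83375609]), 'attitude': array([-3.08950313, -0.05133329, -1.55855517])}
{'clock': 0.1, 'joints': array([-1.37058719e+00,  3.00393091e-01,  1.52152782e+00, -3.08462908e-06,
        1.32070371e+00, -6.66307994e-02]), 'qd': array([ 0.00080071, -0.0007214 , -0.00123134,  0.0007043 , -0.00192898,
       -0.00081982]), 'effort': array([ 1.21961995e-03, -5.32646048e+01, -3.53284800e+01,  7.09606125e-02,
        2.35157524e-02, -6.25227017e-05]), 'eef_pos': array([ 144.95272241, -530.27560235,  176.75166523]), 'eef_rot': array([-3.14056278e+00, -6.57288168e-05,  2.66840667e-01]), 'wrist_force': array([-1.28593052, -0.22966145,  0.08598864]), 'moment': array([-0.01180124, -0.03193042,  0.02540224]), 'finger_force': 0.0, 'finger_gap': 93.63976626478625}
```

View pics/top0.png

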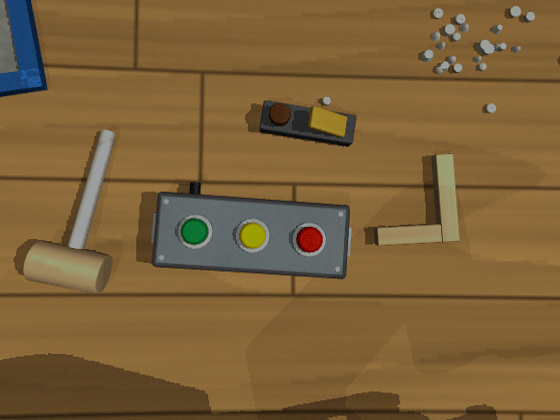

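View pics/scene0.png

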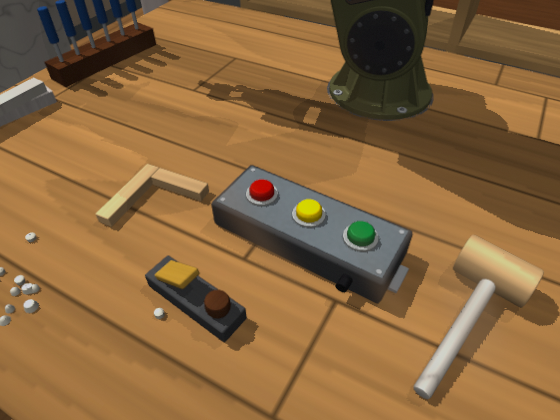

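The top view shows green at about (194,231), yellow at (253,236) and red at (310,239), in one row. In the scene view they are at (361,233), (309,211) and (262,190). Next I cast rays onto z=77.

```bash
cat >> h.py <<'E'
from scipy.spatial.transform import Rotation as R
def rays(n,uv):
    c=cal(n); K=np.array([[c['fx'],0,c['cx']],[0,c['fy'],c['cy']],[0,0,1]])
    s=cv2.undistortPoints(np.float64(uv).reshape(-1,1,2),K,np.array([c['k1'],0,0,0,0.]),).reshape(-1,2)
    return c['origin'],s,R.from_euler('xyz',c['attitude'])
def onplane(n,uv,z):
    o,s,r=rays(n,uv); d=r.apply(np.c_[s,np.ones(len(s))]); return o+d*((z-o[2])/d[:,2])[:,None]
def keys(n,p,boxes):
    hsv=cv2.cvtColor(p,cv2.COLOR_RGB2HSV); out={}
    for k,(lo,hi) in dict(green=(45,90),yellow=(22,35),red=(-6,6)).items():
        h=hsv[...,0].astype(int); h=np.where(h>170,h-180,h)
        m=((h>=lo)&(h<=hi)&(hsv[...,1]>150)&(hsv[...,2]>50)).astype(np.uint8)
        u,v=boxes[k]; w=np.zeros_like(m); w[v-22:v+22,u-22:u+22]=1
        _,_,st,ce=cv2.connectedComponentsWithStats(m*w); i=1+st[1:,4].argmax(); out[k]=(ce[i],st[i])
    return out
E
python3 - <<'E'
from h import *
B=dict(top=dict(green=(194,231),yellow=(253,236),red=(310,239)),scene=dict(green=(361,233),yellow=(309,211),red=(262,190)))
for n in B:
    f=np.load(f"{n}0.npz"); p,d=f['p'],f['d']
    o={}
    for k,(c,st) in keys(n,p,B[n]).items():
        u,v=np.round(c).astype(int); z=np.median(d[v-2:v+3,u-2:u+3])
        org,s,r=rays(n,[c]); P=org+r.apply([s[0,0]*z,s[0,1]*z,z])
        o[k]=onplane(n,[c],75 if n=='top' else 70)[0]; print(n,k,c.round(1),st,'plane',o[k].round(1),'depth',P.round(1))
    print(np.linalg.norm(o['green']-o['yellow']),np.linalg.norm(o['red']-o['yellow']),np.degrees(np.arctan2(*(o['green']-o['red'])[:2])))
E
```

```text
top green [194.1 231.1] [181 219  27  25 524] plane [514.2 141.8  75. ] depth [514.2 141.3  78.3]
top yellow [252.  235.2] [239 223  27  26 531] plane [508.9  52.9  75. ] depth [508.9  52.9  78.4]
top red [309.2 239. ] [296 227  27  25 518] plane [503.9 -36.   75. ] depth [504.  -35.6  78.1]
89.01996389176394 89.06598608373437 3.300597107828466
scene green [361.1 231.5] [348 222  27  20 428] plane [514.7 143.8  70. ] depth [520.5 145.2  76.6]
scene yellow [308.7 210.4] [296 199  26  23 488] plane [512.7  55.4  70. ] depth [518.   57.8  76.1]
scene red [261.4 189.8] [250 180  24  21 419] plane [507.6 -33.9  70. ] depth [513.3 -30.3  76.4]
88.43963241863727 89.46239689178739 2.310980757482093
```

Both views agree to a few mm: yellow is at about (509.5, 53.5) and green at about (514.5, 142.5). The measured heights of 76–78 mm and the 89 mm spacing fit the given sizes. I close the fingers and move above yellow.

jog_arm --plan '[0.03,0.048,0,0,0,0,0.055,0.088,0,0,0,0,0.08,0.128,0,0,0,0,0.105,0.168,0,0,0,0,0.13,0.208,0,0,0,0,0.155,0.248,0,0,0,0,0.18,0.288,0,0,0,0,0.205,0.328,0,0,0,0,0.23,0.368,0,0,0,0,0.255,0.408,0,0,0,0,0.28,0.448,0,0,0,0,0.305,0.488,0,0,0,0,0.325,0.52,0,0,0,0,0.343,0.55,0,0,0,0,0.355,0.57,0,0,0,0,0.3645,0.584,-0.01,0,0,0,0.3645,0.584,-0.03,0,0,0,0.3645,0.584,-0.05,0,0,0,0.3645,0.584,-0.06,0,0,0,0.3645,0.584,-0.06,0,0,0]' --claw 0 --force 20

```text
clock: 2.1
eef_pos: [508.8, 53.4, 116.1]
eef_rot: [-3.141, 0.002, 0.267]
wrist_force: [0.5, 0.1, 0.2]
finger_gap: 0.2
finger_force: 0.0
```

Run:
```python
from h import *
p,d=camera("scene"); cv2.imwrite("pics/s1.png",cv2.resize(p[60:340,150:500,::-1],None,fx=2,fy=2))
s=manip.read_state();print(s['eef_pos'],s['wrist_force'],s['clock'])
```

```text
[509.40976215  53.36738507 117.255991  ] [0.93728444 0.44886434 0.72820593] 2.15
```

View pics/s1.png

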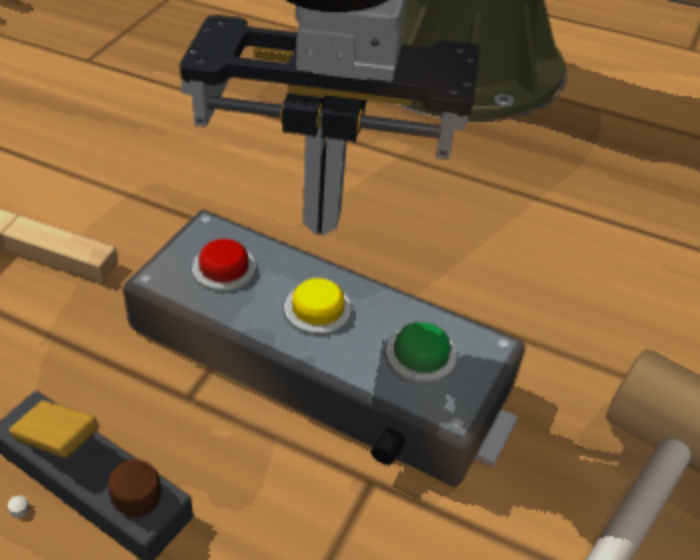

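The closed fingertips, at crop (320,230), hang right above the yellow key at (318,300). I go down to 5 mm above it.

jog_arm --plan '[0,0,-0.01,0,0,0,0,0,-0.02,0,0,0,0,0,-0.028,0,0,0,0,0,-0.033,0,0,0,0,0,-0.035,0,0,0,0,0,-0.035,0,0,0,0,0,-0.035,0,0,0]'

```text
clock: 2.85
eef_pos: [509.7, 53.5, 82.5]
eef_rot: [3.142, -0.0, 0.267]
wrist_force: [-0.6, 0.4, 0.4]
finger_gap: 0.3
finger_force: 0.0
```

jog_arm --plan '[0,0,-0.001,0,0,0,0,0,-0.002,0,0,0,0,0,-0.003,0,0,0,0,0,-0.004,0,0,0,0,0,-0.004,0,0,0,0,0,-0.004,0,0,0]'

```text
clock: 3.45
eef_pos: [509.5, 53.5, 78.2]
eef_rot: [-3.142, 0.0, 0.267]
wrist_force: [-0.2, -0.2, -0.1]
finger_gap: 0.7
finger_force: 0.0
```

jog_arm --plan '[0,0,-0.0005,0,0,0,0,0,-0.001,0,0,0,0,0,-0.001,0,0,0,0,0,-0.001,0,0,0]'

```text
clock: 3.85
eef_pos: [509.5, 53.5, 77.3]
eef_rot: [-3.142, -0.0, 0.267]
wrist_force: [0.1, 0.3, 0.7]
finger_gap: 0.6
finger_force: 0.0
```

jog_arm --plan '[0,0,-0.0005,0,0,0,0,0,-0.001,0,0,0,0,0,-0.001,0,0,0,0,0,-0.001,0,0,0]'

```text
clock: 4.25
eef_pos: [509.5, 53.4, 76.2]
eef_rot: [3.142, 0.0, 0.267]
wrist_force: [0.2, 0.2, -0.5]
finger_gap: 0.5
finger_force: 0.0
```

jog_arm --plan '[0,0,-0.0005,0,0,0,0,0,-0.001,0,0,0,0,0,-0.001,0,0,0,0,0,-0.001,0,0,0]'

```text
clock: 4.65
eef_pos: [509.5, 53.5, 75.2]
eef_rot: [3.142, -0.0, 0.267]
wrist_force: [0.1, 0.0, 0.6]
finger_gap: 0.3
finger_force: 0.0
```

jog_arm --plan '[0,0,-0.0005,0,0,0,0,0,-0.001,0,0,0,0,0,-0.001,0,0,0,0,0,-0.001,0,0,0]'

```text
clock: 5.05
eef_pos: [509.5, 53.5, 74.2]
eef_rot: [3.142, 0.0, 0.267]
wrist_force: [-0.3, -0.3, -0.2]
finger_gap: 0.3
finger_force: 0.0
```

jog_arm --plan '[0,0,-0.0005,0,0,0,0,0,-0.001,0,0,0,0,0,-0.001,0,0,0]'

```text
clock: 5.35
eef_pos: [509.5, 53.5, 73.2]
eef_rot: [-3.142, 0.0, 0.267]
wrist_force: [0.6, -0.3, -0.7]
finger_gap: 0.7
finger_force: 0.0
```

Run:
```python
from h import *
p,d=camera("scene"); cv2.imwrite("pics/s2.png",cv2.resize(p[150:260,240:380,::-1],None,fx=5,fy=5,interpolation=cv2.INTER_CUBIC))
s=manip.read_state();print(s['eef_pos'],s['wrist_force'],s['clock'],s['effort'])
```

```text
[509.47333535  53.46732012  73.21005528] [-0.103635   -0.47047888 -0.54008644] 5.4 [ 7.36697093e-04 -5.07959998e+01 -3.11485577e+01  2.87743506e-02
 -7.77948531e-02 -4.58618445e-05]
```

View pics/s2.png

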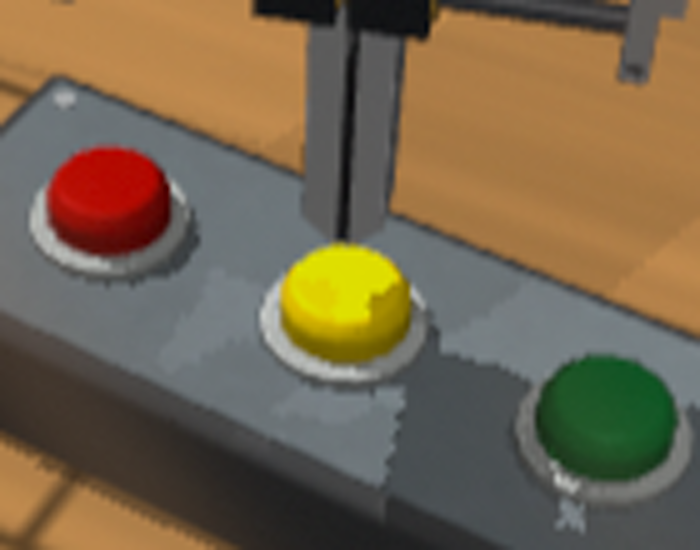

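The tip ends at about (309,197), some 13 px above the key centre, so it is either higher or further back than reported. I get the tip position from depth.

Run:
```python
from h import *
c=cal("scene"); r=R.from_euler('xyz',c['attitude'])
def proj(P):
    q=r.inv().apply(np.array(P)-c['origin']); s=q[:2]/q[2]; s=s*(1+c['k1']*(s@s)); return s*c['fx']+[c['cx'],c['cy']],q[2]
s=manip.read_state(); print('tcp proj',proj(s['eef_pos']),'key proj',proj([509.5,53.5,77]))
p,d=camera("scene"); np.savez("s2.npz",p=p,d=d)
ct=cal("top")
for v in range(176,216,3):
    row=[]
    for u in (304,308,312,316):
        z=d[v,u]; o,sl,rr=rays("scene",[[u,v]]); row.append((o+rr.apply([*(sl[0]*z),z])).round(0).tolist())
    print(v,row)
p,d=camera("top"); cv2.imwrite("pics/t2.png",p[100:400,60:460,::-1])
```

```text
tcp proj (array([308.58135672, 207.24895435]), np.float64(681.6827241309107)) key proj (array([308.68941418, 205.57577413]), np.float64(678.94274422153))
176 [[521.0, 49.0, 146.0], [519.0, 54.0, 146.0], [518.0, 60.0, 148.0], [516.0, 65.0, 149.0]]
179 [[521.0, 49.0, 140.0], [518.0, 54.0, 139.0], [519.0, 60.0, 143.0], [516.0, 66.0, 143.0]]
182 [[521.0, 49.0, 135.0], [517.0, 54.0, 133.0], [518.0, 61.0, 137.0], [516.0, 66.0, 137.0]]
185 [[521.0, 49.0, 128.0], [518.0, 54.0, 128.0], [518.0, 61.0, 131.0], [517.0, 66.0, 132.0]]
188 [[521.0, 50.0, 123.0], [518.0, 55.0, 122.0], [517.0, 61.0, 124.0], [517.0, 67.0, 126.0]]
191 [[521.0, 49.0, 116.0], [517.0, 54.0, 115.0], [517.0, 61.0, 118.0], [516.0, 67.0, 120.0]]
194 [[521.0, 50.0, 111.0], [517.0, 54.0, 109.0], [518.0, 61.0, 113.0], [517.0, 67.0, 115.0]]
197 [[522.0, 50.0, 105.0], [516.0, 54.0, 101.0], [519.0, 62.0, 108.0], [467.0, 47.0, 56.0]]
200 [[501.0, 41.0, 75.0], [500.0, 47.0, 78.0], [494.0, 52.0, 75.0], [473.0, 50.0, 56.0]]
203 [[507.0, 44.0, 76.0], [505.0, 50.0, 77.0], [502.0, 55.0, 77.0], [498.0, 61.0, 76.0]]
206 [[514.0, 48.0, 77.0], [511.0, 53.0, 77.0], [508.0, 58.0, 77.0], [504.0, 63.0, 76.0]]
209 [[519.0, 50.0, 77.0], [515.0, 55.0, 75.0], [512.0, 61.0, 75.0], [510.0, 67.0, 76.0]]
212 [[526.0, 54.0, 78.0], [521.0, 58.0, 76.0], [519.0, 64.0, 77.0], [515.0, 69.0, 76.0]]
215 [[528.0, 55.0, 74.0], [527.0, 61.0, 76.0], [523.0, 66.0, 74.0], [519.0, 71.0, 73.0]]
```

View pics/t2.png

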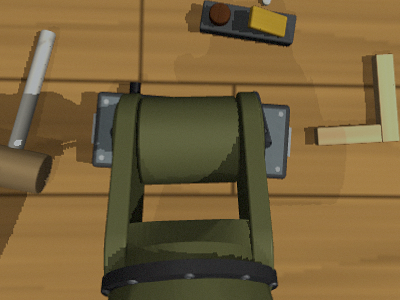

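The depth puts the finger ends at about z 102–104 where the state says 73. Their x and y are right: the front face is at 518, as expected. So the closed fingertips end about 29 mm short of the reported TCP, and force has to decide contact. I go down 18 mm, then step.

jog_arm --plan '[0,0,-0.005,0,0,0,0,0,-0.01,0,0,0,0,0,-0.014,0,0,0,0,0,-0.016,0,0,0,0,0,-0.018,0,0,0,0,0,-0.018,0,0,0,0,0,-0.018,0,0,0]'

```text
clock: 6.2
eef_pos: [509.5, 53.5, 55.3]
eef_rot: [3.142, -0.0, 0.267]
wrist_force: [0.5, 0.4, 0.6]
finger_gap: 0.6
finger_force: 0.0
```

Run:
```python
from h import *
p,d=camera("scene"); cv2.imwrite("pics/s3.png",cv2.resize(p[150:260,240:380,::-1],None,fx=5,fy=5,interpolation=cv2.INTER_CUBIC))
print(manip.read_state()['wrist_force'])
for v in range(185,216,2):
    row=[]
    for u in (304,308,312):
        z=d[v,u]; o,sl,rr=rays("scene",[[u,v]]); row.append((o+rr.apply([*(sl[0]*z),z])).round(0).tolist())
    print(v,row)
```

```text
[ 1.76012056e-01  1.23438428e-04 -4.77143921e-01]
185 [[522.0, 50.0, 129.0], [517.0, 54.0, 127.0], [518.0, 61.0, 131.0]]
187 [[522.0, 50.0, 125.0], [519.0, 55.0, 125.0], [519.0, 61.0, 128.0]]
189 [[520.0, 49.0, 119.0], [519.0, 55.0, 121.0], [519.0, 61.0, 124.0]]
191 [[521.0, 50.0, 117.0], [518.0, 55.0, 116.0], [516.0, 61.0, 117.0]]
193 [[521.0, 50.0, 113.0], [518.0, 55.0, 112.0], [517.0, 61.0, 114.0]]
195 [[946.0, 247.0, 562.0], [517.0, 55.0, 108.0], [517.0, 61.0, 110.0]]
197 [[522.0, 50.0, 105.0], [514.0, 54.0, 100.0], [517.0, 61.0, 106.0]]
199 [[522.0, 51.0, 101.0], [515.0, 54.0, 97.0], [518.0, 62.0, 103.0]]
201 [[521.0, 50.0, 95.0], [518.0, 56.0, 96.0], [518.0, 62.0, 98.0]]
203 [[520.0, 50.0, 90.0], [519.0, 56.0, 92.0], [518.0, 63.0, 95.0]]
205 [[521.0, 51.0, 87.0], [517.0, 56.0, 86.0], [519.0, 63.0, 91.0]]
207 [[516.0, 48.0, 77.0], [513.0, 54.0, 77.0], [510.0, 59.0, 77.0]]
209 [[520.0, 51.0, 78.0], [517.0, 56.0, 78.0], [513.0, 61.0, 76.0]]
211 [[523.0, 52.0, 76.0], [519.0, 57.0, 75.0], [516.0, 63.0, 75.0]]
213 [[527.0, 54.0, 77.0], [522.0, 59.0, 74.0], [521.0, 65.0, 76.0]]
215 [[530.0, 55.0, 75.0], [526.0, 60.0, 74.0], [523.0, 66.0, 75.0]]
```

View pics/s3.png

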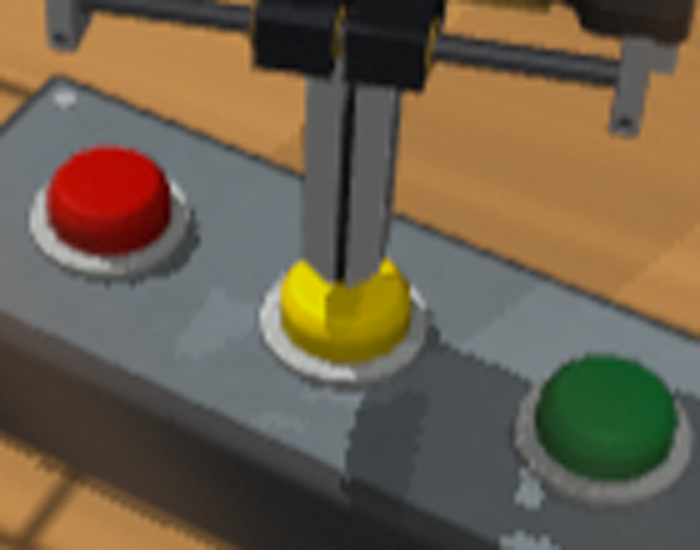

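The tip bottom is now at about z 85 (crop (345,280)), centred over the yellow dome with roughly 8 mm to go. I go 5 mm lower, then in 1 mm steps.

jog_arm --plan '[0,0,-0.002,0,0,0,0,0,-0.004,0,0,0,0,0,-0.005,0,0,0,0,0,-0.005,0,0,0,0,0,-0.005,0,0,0]'

```text
clock: 6.75
eef_pos: [509.5, 53.5, 50.2]
eef_rot: [3.142, 0.0, 0.267]
wrist_force: [0.3, -0.3, 0.1]
finger_gap: 0.6
finger_force: 0.0
```

jog_arm --plan '[0,0,-0.0005,0,0,0,0,0,-0.001,0,0,0,0,0,-0.001,0,0,0,0,0,-0.001,0,0,0]'

```text
clock: 7.15
eef_pos: [509.5, 53.5, 49.3]
eef_rot: [-3.142, 0.0, 0.267]
wrist_force: [-1.5, -0.6, 0.2]
finger_gap: 0.8
finger_force: 0.0
```

jog_arm --plan '[0,0,-0.0005,0,0,0,0,0,-0.001,0,0,0,0,0,-0.001,0,0,0,0,0,-0.001,0,0,0]'

```text
clock: 7.55
eef_pos: [509.6, 53.5, 48.4]
eef_rot: [3.142, -0.0, 0.267]
wrist_force: [-0.8, -0.7, 3.2]
finger_gap: 0.6
finger_force: 1.6
```

jog_arm --plan '[0,0,-0.0005,0,0,0,0,0,-0.001,0,0,0,0,0,-0.001,0,0,0,0,0,-0.001,0,0,0]'

```text
clock: 7.95
eef_pos: [509.6, 53.5, 47.4]
eef_rot: [3.142, -0.0, 0.267]
wrist_force: [-1.2, -0.8, 5.2]
finger_gap: 0.7
finger_force: 2.5
```

Contact is at about 49.6 reported, with 2.1 mm of travel so far.

jog_arm --plan '[0,0,-0.0005,0,0,0,0,0,-0.001,0,0,0,0,0,-0.001,0,0,0]'

```text
clock: 8.25
eef_pos: [509.6, 53.5, 46.4]
eef_rot: [3.142, -0.0, 0.267]
wrist_force: [-1.2, -0.5, 6.9]
finger_gap: 0.4
finger_force: 3.3
```

jog_arm --plan '[0,0,-0.0005,0,0,0,0,0,-0.001,0,0,0,0,0,-0.001,0,0,0,0,0,-0.001,0,0,0]'

```text
clock: 8.65
eef_pos: [509.6, 53.5, 45.4]
eef_rot: [3.142, -0.0, 0.267]
wrist_force: [-2.5, -0.2, 5.5]
finger_gap: 0.5
finger_force: 3.2
```

jog_arm --plan '[0,0,-0.0004,0,0,0,0,0,-0.0008,0,0,0,0,0,-0.0008,0,0,0]'

```text
clock: 8.95
eef_pos: [509.6, 53.5, 44.4]
eef_rot: [3.142, -0.0, 0.267]
wrist_force: [-0.9, 0.4, 3.6]
finger_gap: 0.4
finger_force: 1.9
```

Force fell from 6.9 to 3.6 N, so yellow has clicked at about 4.8 mm. I lift 30 mm, go over to green, and check there.

jog_arm --plan '[0,0,0.003,0,0,0,0,0,0.01,0,0,0,0,0,0.02,0,0,0,0,0,0.03,0,0,0,0,0,0.03,0,0,0,0.001,0.015,0.03,0,0,0,0.002,0.035,0.03,0,0,0,0.003,0.055,0.03,0,0,0,0.004,0.075,0.03,0,0,0,0.005,0.085,0.03,0,0,0,0.005,0.089,0.03,0,0,0,0.005,0.089,0.02,0,0,0,0.005,0.089,0.014,0,0,0,0.005,0.089,0.012,0,0,0,0.005,0.089,0.012,0,0,0,0.005,0.089,0.012,0,0,0]'

```text
clock: 10.55
eef_pos: [514.6, 142.2, 56.5]
eef_rot: [-3.142, -0.0, 0.266]
wrist_force: [-0.2, 0.3, -0.6]
finger_gap: 0.6
finger_force: 0.0
```

Run:
```python
from h import *
p,d=camera("scene"); cv2.imwrite("pics/s4.png",cv2.resize(p[150:270,260:410,::-1],None,fx=5,fy=5,interpolation=cv2.INTER_CUBIC))
print(manip.read_state()['wrist_force'])
```

```text
[ 0.1507967  -0.11626296 -0.21572579]
```

View pics/s4.png

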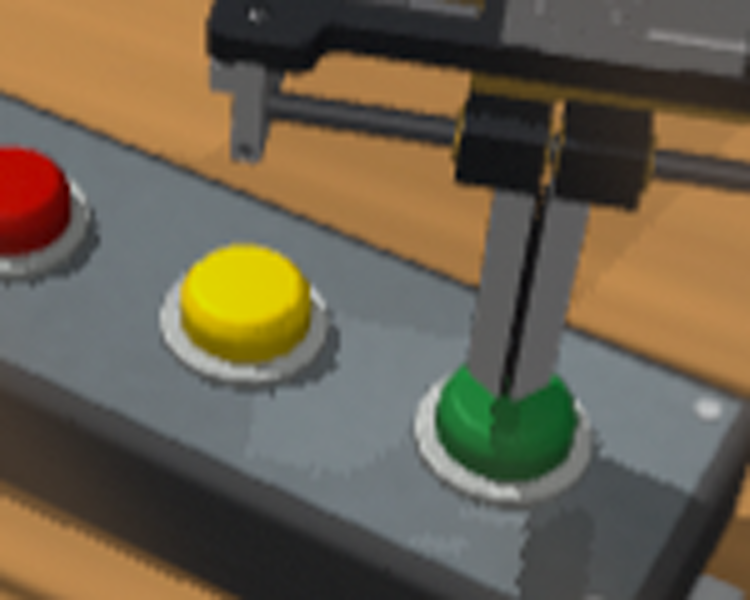

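Yellow is up again (crop (245,300)), and the fingertips are centred just above green at (508,395). I go down 6 mm, then in steps.

jog_arm --plan '[0,0,-0.002,0,0,0,0,0,-0.004,0,0,0,0,0,-0.006,0,0,0,0,0,-0.006,0,0,0,0,0,-0.006,0,0,0]'

```text
clock: 11.1
eef_pos: [514.5, 142.5, 50.4]
eef_rot: [-3.142, 0.0, 0.267]
wrist_force: [0.8, 1.1, -0.1]
finger_gap: 0.5
finger_force: 0.0
```

jog_arm --plan '[0,0,-0.001,0,0,0,0,0,-0.002,0,0,0,0,0,-0.002,0,0,0,0,0,-0.002,0,0,0]'

```text
clock: 11.5
eef_pos: [514.6, 142.5, 48.7]
eef_rot: [3.142, -0.0, 0.267]
wrist_force: [-0.5, 0.3, 3.2]
finger_gap: 0.7
finger_force: 1.4
```

jog_arm --plan '[0,0,-0.0005,0,0,0,0,0,-0.001,0,0,0,0,0,-0.001,0,0,0,0,0,-0.001,0,0,0]'

```text
clock: 11.9
eef_pos: [514.6, 142.5, 47.6]
eef_rot: [-3.142, -0.0, 0.267]
wrist_force: [-0.2, 0.4, 4.3]
finger_gap: 0.2
finger_force: 2.3
```

Contact is at the same height as yellow, as expected.

jog_arm --plan '[0,0,-0.0005,0,0,0,0,0,-0.001,0,0,0,0,0,-0.001,0,0,0]'

```text
clock: 12.2
eef_pos: [514.6, 142.5, 46.6]
eef_rot: [-3.142, -0.0, 0.267]
wrist_force: [-0.9, 0.7, 6.4]
finger_gap: 0.5
finger_force: 3.1
```

jog_arm --plan '[0,0,-0.0005,0,0,0,0,0,-0.001,0,0,0,0,0,-0.001,0,0,0,0,0,-0.001,0,0,0]'

```text
clock: 12.6
eef_pos: [514.6, 142.5, 45.7]
eef_rot: [3.142, -0.0, 0.267]
wrist_force: [-0.7, 0.2, 7.0]
finger_gap: 0.5
finger_force: 3.5
```

jog_arm --plan '[0,0,-0.0005,0,0,0,0,0,-0.001,0,0,0,0,0,-0.001,0,0,0]'

```text
clock: 12.9
eef_pos: [514.6, 142.5, 44.4]
eef_rot: [3.142, -0.0, 0.267]
wrist_force: [-0.4, -0.3, 3.4]
finger_gap: 0.6
finger_force: 1.9
```

Green clicked at about 4.8 mm: the force fell from 7.0 to 3.4 N. I lift clear.

jog_arm --plan '[0,0,0.003,0,0,0,0,0,0.01,0,0,0,0,0,0.03,0,0,0,0,0,0.05,0,0,0,0,0,0.07,0,0,0,0,0,0.08,0,0,0,0,0,0.08,0,0,0,0,0,0.08,0,0,0,0,0,0.08,0,0,0]'

```text
clock: 13.8
eef_pos: [514.0, 142.3, 123.4]
eef_rot: [-3.141, 0.002, 0.267]
wrist_force: [-0.2, 0.0, 0.7]
finger_gap: 0.2
finger_force: 0.0
```

Run:
```python
from h import *
p,d=camera("scene")
for k,(c,st) in keys("scene",p,dict(green=(361,233),yellow=(309,211),red=(262,190))).items(): print(k,c.round(1),st)
s=manip.read_state(); print(s['clock'],s['wrist_force'],s['eef_pos'])
print(manip.sign_off())
```

```text
green [361.1 231.6] [348 222  27  20 433]
yellow [308.7 210.4] [296 199  26  23 488]
red [261.4 189.8] [250 180  24  21 420]
13.85 [ 0.58578897 -0.60864114  0.21260587] [514.03575477 142.36959761 123.46333503]
the job is handed in; nothing more can be done
None
```

I pressed yellow and then green to the click (about 4.8 mm each) and let each back up; red was untouched, the arm ended clear, and I handed the job in at about 13.9 s (no verdict was shown).

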